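# Set the pump receiver's address switches

### The job

Set the five little switches on the pump receiver, from left to right, to on, off, on, on, off (on is tipped to the back, towards the cover's hinge; off is tipped to the front). Then press the round button fully down so that the receiver takes the code and let it come up, and after that swing the clear cover fully shut, leaving the cups and the teapot around it where they stand.

Things in the scene. Friction and masses are not known exactly. Their poses are not given: they have to be found in the camera images.
- receiver: Grey plastic box of the roof-tank pump receiver, screwed to the counter, 100 (x) x 200 (y) x 30 mm high. Origin: centre of its underside; x points to the back edge, where the cover is hinged; y to the left as the robot sees it; z up. On its flat top (z = 30 mm), all at x = -10 mm: five white switch levers at y = +70, +46, +22, -2 and -26 mm (switch1 to switch5, left to right, 24 mm apart) and one round black button at y = -72 mm.
- switch1 (a joint): Switch 1 counted from the left: a white lever 8 mm wide (y) and 7 mm thick (x) that stands 22 mm proud of the box top and tips about a pivot at box x = -10, y = 70, z = 26 mm. Value in rad: +0.35 = on (tipped to the back, towards the cover's hinge), -0.35 = off (tipped to the front, towards the robot). It is light (under 0.5 N at its tip) and top-heavy: it falls to one end or the other and does not stay in the middle.
- switch2 (a joint): Switch 2 counted from the left: a white lever 8 mm wide (y) and 7 mm thick (x) that stands 22 mm proud of the box top and tips about a pivot at box x = -10, y = 46, z = 26 mm. Value in rad: +0.35 = on (tipped to the back, towards the cover's hinge), -0.35 = off (tipped to the front, towards the robot). It is light (under 0.5 N at its tip) and top-heavy: it falls to one end or the other and does not stay in the middle.
- switch3 (a joint): Switch 3 counted from the left: a white lever 8 mm wide (y) and 7 mm thick (x) that stands 22 mm proud of the box top and tips about a pivot at box x = -10, y = 22, z = 26 mm. Value in rad: +0.35 = on (tipped to the back, towards the cover's hinge), -0.35 = off (tipped to the front, towards the robot). It is light (under 0.5 N at its tip) and top-heavy: it falls to one end or the other and does not stay in the middle.
- switch4 (a joint): Switch 4 counted from the left: a white lever 8 mm wide (y) and 7 mm thick (x) that stands 22 mm proud of the box top and tips about a pivot at box x = -10, y = -2, z = 26 mm. Value in rad: +0.35 = on (tipped to the back, towards the cover's hinge), -0.35 = off (tipped to the front, towards the robot). It is light (under 0.5 N at its tip) and top-heavy: it falls to one end or the other and does not stay in the middle.
- switch5 (a joint): Switch 5 counted from the left: a white lever 8 mm wide (y) and 7 mm thick (x) that stands 22 mm proud of the box top and tips about a pivot at box x = -10, y = -26, z = 26 mm. Value in rad: +0.35 = on (tipped to the back, towards the cover's hinge), -0.35 = off (tipped to the front, towards the robot). It is light (under 0.5 N at its tip) and top-heavy: it falls to one end or the other and does not stay in the middle.
- button (a joint): Black round button, 22 mm across, its top 10 mm above the box top at rest. Value in m: 0 = up, 0.005 = fully down (about 5 N); it springs back.
- cover (a joint): Clear plastic cover, a shell 98 mm deep, 196 mm wide and 30 mm high (3 mm walls, no back wall), hinged along the box's y axis at box x = +49, z = 30 mm. Value in rad: 0 = shut, its flat top level at box z = 60 mm over the switches; at about 2.2 it stands open, leaning back. The hinge is stiff: the cover stays where it is left and needs 1 to 2 N at its free edge to swing.
- cover_edge (a point): Middle of the cover's free edge on its outer (top) side: box x = -49, y = 0, z = 60 mm when shut, swinging about the hinge (98 mm along the cover and 30 mm out from the hinge).
- cup1: Small white tea cup, 62 mm across, 48 mm high; origin under its foot. Bystander.
- cup2: Small white tea cup, 62 mm across, 48 mm high; origin under its foot. Bystander.
- cup3: Small white tea cup, 62 mm across, 48 mm high; origin under its foot. Bystander.
- teapot: White porcelain teapot, body 116 mm across, 116 mm high, spout and handle along its x, 190 mm overall; origin under its foot. Bystander.
Not all that is in view belongs to the job. Of the things that look like the receiver, the largest one is meant.

How it is judged (in metres and radians):
On the way, in this order (a step that is already met when the one before it is completed fails the run):
1. the five switches stand on, off, on, on, off from left to right (value of joint each of switch1, switch3, switch4 above 0.22 rad and value of joint each of switch2, switch5 below -0.22 rad), for 0.2 s.
2. then the button is pressed down, with the switches so set and the cover still open (all of step 1 and value of joint button above 0.0038 m and value of joint cover above 0.5 rad), for 0.04 s.
At the end, for the whole second after the job is handed in: From left to right the switches stand on, off, on, on, off (each at least 0.22 rad past the middle), the button is up again (less than 1.5 mm down) and the cover is shut (within 0.06 rad) (all of step 1 and value of joint cover below 0.06 rad and value of joint button below 0.0015 m); the robot touches nothing.
It fails at once if a cup or the teapot is pushed more than 30 mm from its place or tipped over (distance of any of cup1, cup2, cup3, teapot from where it was at the start of the episode above 0.03 m or angle between any of cup1, cup2, cup3, teapot's own z axis and vertical above 0.5 rad).
It also fails if it takes over 61 s, if anything falls off the work surface, if the arm or the gripper's body presses on something with over 40 N, if the wrist force passes 120 N, or if a joint passes its speed limit or range.

### The arm

A 6-joint arm with a two-finger parallel gripper is mounted at the origin on the work surface. World frame = base frame: x ahead of the robot, y to its left, z up, the work surface at z = 0. Lengths are in mm, angles in rad, forces in N, time in s.
With the tool pointing down it reaches from about 350 to 875 mm from the base axis. Payload 4.2 kg.
Tool frame: the origin (TCP) lies midway between the tips of the shut fingers; the grasp point (between the pads) lies 19 mm behind it; z points along the fingers, y is the direction in which the jaws open and shut (so a half turn about z gives the same grasp; the last joint's range is limited). The gripper opens to 85 mm and grips with 20 to 120 N. Pads are 22 mm wide; open, the fingers measure 114 mm over their backs; the gripper's body (76 mm by 85 mm) begins 54 mm behind the grasp point. The pads swing forward as they close: fully open they stand 13 mm farther back than shut.
Start: joints at [-1.079, 0.385, 0.008, 0, -1.194, -0.259], TCP at [144.207, -608.115, 231.312] pointing down, gripper open.
Joint ranges: [-3.14, 3.14], [-1.21, 2.06], [-1.07, 1.41], [-3.16, 2.05], [-2.99, -0.16], [-3.1, 3.1]. Speed limits (rad/s): [2.79, 2.79, 3.14, 3.14, 3.14, 3.14].

### API

Orientations are given as a unit quaternion [x, y, z, w].
In Python, from bench import arm gives the robot as it stands.
- The arm moves only by the tool send_rows, never from a script. Its arguments are lists of equal length, an entry for each row: "translation": the shift along the tool's x, y, z in mm, a list of three; "dr": the turn, a rotation vector about the tool's x, y, z in degrees, a list of three; "grip": the finger opening in mm, from 0 to 85.4. In form: {"translation": [[dx, dy, dz], ...], "dr": [[ax, ay, az], ...], "grip": [grip, ...]}. A call has exactly 5 rows; each row shifts and turns the commanded pose from where the row before left it, along the tool's axes as they then stand; what a row does not reach is not made up. A row lasts 1/8 s, in which the tool goes at most 62.5 mm and 10.7 degrees, less where a joint would pass 70% of its speed; a pose out of reach is approached as far as the arm can. A call with a gripper value outside its range is refused whole. The fingers move at their own pace and stop on an object; the grip force is fixed at half the most. Time passes only in rows, so rows that do not move let the fingers close, or fill a call up. It gives the time, the measured TCP pose, the force and the opening at its end, in the units of the state.
- arm.read_state(): the state, without advancing time (a new reading comes with each control period).
- arm.get_image(name): name is "scene" or "side" or "wrist"; returns the picture (384x512x3 uint8, red, green, blue); there is no depth.
- arm.camera_info(name): a dict with "fx", "fy", "cx", "cy" (pixels), "cam_to_world" (4x4, takes a point from camera to world coordinates). Camera axes: x right, y down, z forward; pixel columns grow to the right and rows downward; lengths in mm; the calibration is good to about 2 mm. A picture is of the moment at which its call begins: read the wrist's pose just before it. camera_info takes no time and is no camera call; for the wrist camera it gives the pose at the moment of the call.
- arm.job_done(): hands the job in, once; it reports no verdict.
Trained networks look in the newest picture that a camera, given by its name, has taken for a name from the list of things; names that differ only in an ending like _2 or _b are one class to them, and where a whole thing is asked for, a point or a joint stands for the part that bears it (a point fixed in the world has none). Each returns a list of dicts, best first, with "confidence" (0 to 1); they miss things now and then, are a little off and sometimes report something else, mostly with a low value. They report only what shows in the picture. A call takes as long as a camera call. They do not tell look-alikes from the thing itself.
- arm.search_frame(thing, camera): "xyz" ([x, y, z] in mm, in world coordinates, good to about 4 mm: the middle of the surface that is visible of it).
- arm.place_of(thing, camera): "xyz" ([x, y, z] in mm, in world coordinates, good to about 4 mm: a listed point, or the origin of a listed thing).
The state is a dict: "clock": time; "joints": joint angles; "joint_vel": joint speeds; "joint_efforts": joint torques, N m; "position": TCP position; "ee_rot": TCP orientation; "contact_force": force on the tool from outside, world axes, zero at the start; "wrist_torque": the same for the moment, N m; "gripper_width": finger opening in mm.
Only numpy, scipy, OpenCV 4.12 (cv2) and the standard library are available. Lean on these libraries where they do the work, as an engineer would, in place of code of your own. Each camera call takes 0.05 s, during which the arm holds its last target.

## Working session

There is one attempt and no reset: what is moved stays moved. The work goes in short steps, Python scripts to look and compute and a tool call to move; the robot and the scene stay as the last step left them, time stands still between calls to the robot, and variables do not carry over. Pictures are saved under pics/ and viewed, and the job is handed in when it is done.

Besides the shell and the picture viewer there is one more tool, called by a JSON object that holds its "op" and its "data", one argument or row to a line. send_rows: Moves the arm, as the interface text tells. Its arguments: {"type":"object","properties":{"translation":{"type":"array"},"dr":{"type":"array"},"grip":{"type":"array"}},"required":["translation","dr","grip"]}

```bash
mkdir -p pics; ls
python3 - <<'E'
from bench import arm
import cv2
print(arm.read_state())
for n in("scene","side","wrist"):
    im=arm.get_image(n); cv2.imwrite(f"pics/a_{n}.png",im[:,:,::-1])
    print(n,arm.camera_info(n))
    if n!="wrist":
        for t in ("receiver","cover_edge","button","switch1","switch5","cup1","teapot"):
            print(t,arm.place_of(t,n))
E
```

```text
pics
{'clock': 0.0, 'joints': array([-1.07939968e+00,  3.85567851e-01,  6.61687222e-03, -4.82434413e-04,
       -1.19401778e+00, -2.58600914e-01]), 'joint_vel': array([ 9.20085322e-04, -2.61298101e-05, -2.03339002e-03,  1.00243154e-03,
        7.29287335e-04,  3.77471733e-04]), 'joint_efforts': array([-1.18711683e-03, -3.92292309e+01,  1.88396055e+01,  4.18624520e+00,
       -4.82997260e-03,  3.08143527e-06]), 'position': array([ 144.06307965, -607.56280369,  230.21373263]), 'ee_rot': array([-1.16046744e-01,  9.93243134e-01,  1.09284836e-03, -1.89228527e-04]), 'contact_force': array([ 0.23458812,  0.15479784, -0.67713218]), 'wrist_torque': array([-0.06721279,  0.01426123,  0.02303292]), 'gripper_width': 85.11433169164746}
scene {'fx': 447.7432024701224, 'fy': 447.7432024701224, 'cx': 256.1033852863327, 'cy': 189.35561213810428, 'cam_to_world': array([[ 6.47325510e-01,  5.55602735e-01, -5.21800044e-01,
         1.01109780e+03],
       [ 7.62197756e-01, -4.76271393e-01,  4.38429175e-01,
        -2.88553025e+02],
       [-4.92598504e-03, -6.81521211e-01, -7.31781780e-01,
         7.63726987e+02],
       [ 0.00000000e+00,  0.00000000e+00,  0.00000000e+00,
         1.00000000e+00]])}
receiver [{'xyz': [761.4, -35.5, 2.3], 'confidence': 0.87}, {'xyz': [321.7, 148.1, 1.6], 'confidence': 0.86}, {'xyz': [485.5, -24.9, 0.2], 'confidence': 0.75}]
cover_edge [{'xyz': [727.6, -31.8, 48.2], 'confidence': 0.92}, {'xyz': [607.8, -37.2, 103.6], 'confidence': 0.87}, {'xyz': [281.9, 147.9, 46.2], 'confidence': 0.69}]Traceback (most recent call last):
  File "<stdin>", line 9, in <module>
ValueError: it knows: cover_edge, cup, receiver, teapot
```

Run:
```python
from bench import arm
import cv2
for n in("side","wrist"):
    im=arm.get_image(n); cv2.imwrite(f"pics/a_{n}.png",im[:,:,::-1])
    c=arm.camera_info(n);print(n,c['fx'],c['cx'],c['cy'],c['cam_to_world'].round(4).tolist())
    if n=="wrist":break
    for t in ("receiver","cover_edge","cup","teapot"):
        print(t,arm.place_of(t,n))
for t in ("cup","teapot"):
        print(t,arm.place_of(t,"scene"))
```

```text
side 347.57524175701883 257.37786541265876 187.22078784005888 [[-0.7477, -0.4667, 0.4723, 216.428], [-0.664, 0.5274, -0.53, 465.498], [-0.0017, -0.7099, -0.7043, 554.9901], [0.0, 0.0, 0.0, 1.0]]
receiver [{'xyz': [760.0, -35.6, -3.9], 'confidence': 0.96}, {'xyz': [485.0, -27.1, 0.0], 'confidence': 0.79}, {'xyz': [319.3, 145.0, -1.8], 'confidence': 0.56}]
cover_edge [{'xyz': [287.7, 146.5, 43.6], 'confidence': 0.97}, {'xyz': [611.5, -39.5, 95.3], 'confidence': 0.85}, {'xyz': [735.3, -30.4, 43.3], 'confidence': 0.64}]
cup [{'xyz': [372.6, -62.9, 4.4], 'confidence': 0.84}, {'xyz': [504.7, 136.5, -1.7], 'confidence': 0.79}, {'xyz': [500.5, -181.3, -0.6], 'confidence': 0.65}]
teapot [{'xyz': [510.7, 269.0, -0.2], 'confidence': 0.71}]
wrist 279.4327760198743 251.45317240135302 190.0372869518545 [[-0.2305, 0.9229, 0.3085, 64.4027], [0.9731, 0.2185, 0.0732, -626.8313], [0.0002, 0.3171, -0.9484, 373.1628], [0.0, 0.0, 0.0, 1.0]]
cup [{'xyz': [504.6, 136.6, -1.2], 'confidence': 0.95}, {'xyz': [368.4, -57.9, 3.7], 'confidence': 0.88}, {'xyz': [496.0, -182.1, -1.7], 'confidence': 0.76}]
teapot [{'xyz': [513.0, 277.2, -0.5], 'confidence': 0.74}]
```

View pics/a_scene.png

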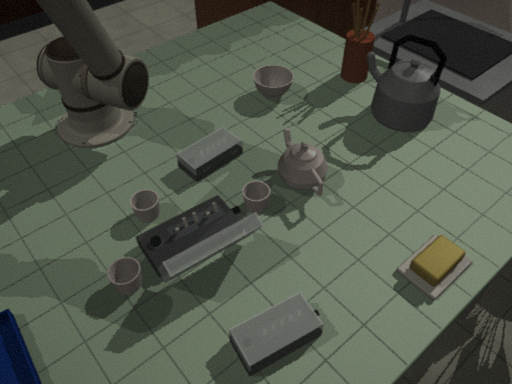

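View pics/a_side.png

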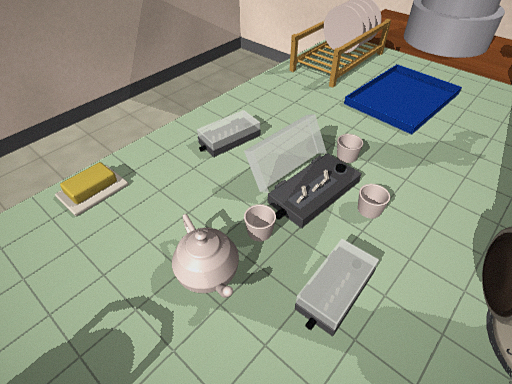

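View pics/a_wrist.png

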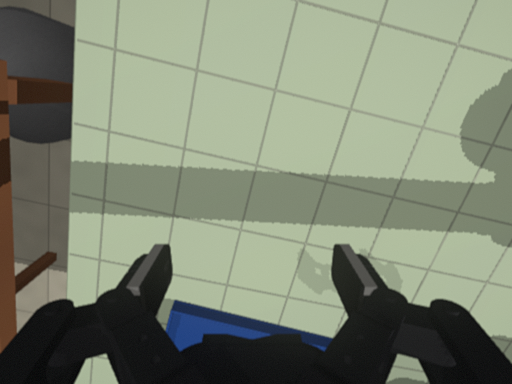

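Run:
```python
import cv2
a=cv2.imread("pics/a_scene.png")[185:290,120:280]; b=cv2.imread("pics/a_side.png")[105:230,235:375]
cv2.imwrite("pics/b1.png",cv2.resize(a,None,fx=5,fy=5,interpolation=cv2.INTER_CUBIC)*1)
cv2.imwrite("pics/b2.png",cv2.resize(b,None,fx=4.8,fy=4.8,interpolation=cv2.INTER_CUBIC))
```

```text
(no output)
```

View pics/b1.png

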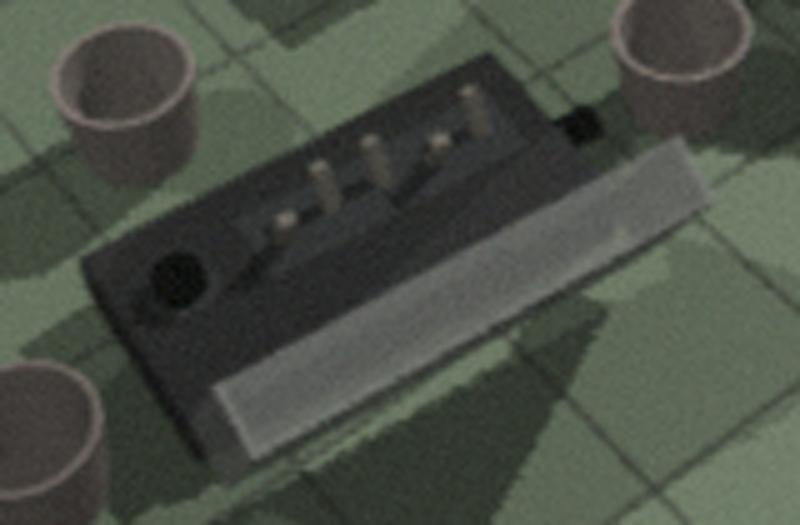

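View pics/b2.png

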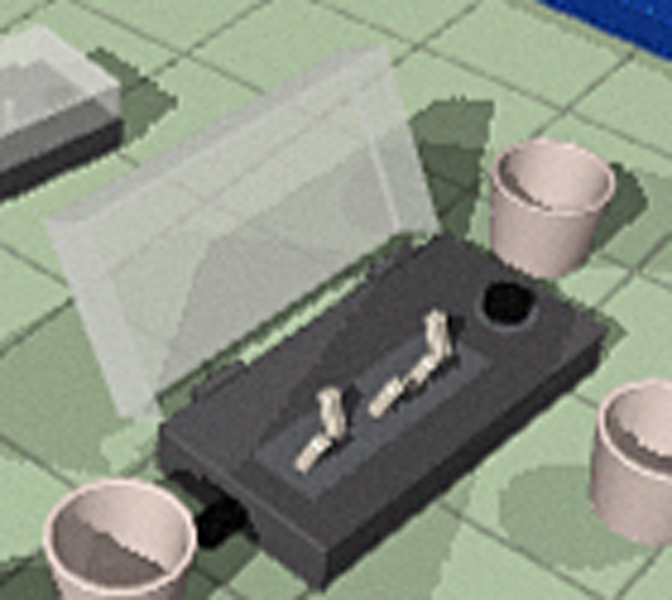

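```bash
cat > h.py <<'E'
import numpy as np
from bench import arm
def proj(ci,P):
    T=np.linalg.inv(ci['cam_to_world']);p=T[:3,:3]@np.asarray(P,float)+T[:3,3]
    return np.array([ci['fx']*p[0]/p[2]+ci['cx'],ci['fy']*p[1]/p[2]+ci['cy']])
def box2w(q,p):
    c,s=np.cos(q[2]),np.sin(q[2]);return np.array([q[0]+c*p[0]-s*p[1],q[1]+s*p[0]+c*p[1],p[2]])
E
python3 - <<'E'
from h import *
from scipy.optimize import least_squares
A=[("scene",(-50,-100,30),(136.4,237.4)),("scene",(-50,100,30),(218,196)),("scene",(-10,-72,40),(155.6,241)),
("side",(-50,100,30),(302.1,219.2)),("side",(-50,-100,30),(360.8,174.4)),("side",(-10,-72,40),(340.8,168.1)),("side",(50,-100,30),(327.7,154.6)),("side",(50,100,30),(268.8,195))]
ci={n:arm.camera_info(n) for n in("scene","side")}
f=lambda q:np.concatenate([proj(ci[n],box2w(q,p))-u for n,p,u in A])
r=least_squares(f,[485,-26,0],x_scale=[1,1,.01]);print(r.x,r.fun.round(1))
for p in((-10,-72,40),(-10,70,50),(131,0,92)):print(box2w(r.x,p))
E
```

```text
[ 4.83291896e+02 -2.48183390e+01 -8.67554847e-02] [-1.2 -2.1  0.1 -2.7  0.  -2.2  0.5  0.5  1.  -2.1 -0.4 -2.  -1.2 -2.8
 -2.  -1.8]
[467.09094253 -95.68108745  40.        ]
[479.39477363  45.78486514  50.        ]
[613.79921826 -36.16905646  92.        ]
```

Run:
```python
from h import *
from scipy.spatial.transform import Rotation as R
q=[483.3,-24.8,-.0868]
R0=R.from_quat([-.1160,.9932,0,0]);
g=box2w(q,(-10,0,231.3)); d=(g-np.array([144.2,-608.1,231.3]))/11
print(g)
for i in range(12):
    print(i,R0.as_matrix()[:, :].T@d); R0=R0*R.from_rotvec([0,0,np.radians(-6)])
print(R0.as_matrix())
```

```text
[473.33764755 -23.93308954 231.3       ]
0 [-41.35430281  44.78147018   0.        ]
1 [-45.80869788  40.21345087   0.        ]
2 [-49.76120326  35.20484459   0.        ]
3 [-53.16851449  29.81052666   0.        ]
4 [-55.99330034  24.08959836   0.        ]
5 [-58.20461188  18.10473938   0.        ]
6 [-59.77822151  11.92152109   0.        ]
7 [-60.69688844   5.60768812   0.        ]
8 [-60.95054756  -0.76758386   0.        ]
9 [-60.53641972  -7.13444602   0.        ]
10 [-59.4590422  -13.42314171   0.        ]
11 [-57.73021897 -19.56477064   0.        ]
[[-0.08153377 -0.99667058  0.        ]
 [-0.99667058  0.08153377  0.        ]
 [-0.          0.         -1.        ]]
```

{"op": "send_rows", "data": {
  "translation": [
    [-41.4, 44.8, 0],
    [-45.8, 40.2, 0],
    [-49.8, 35.2, 0],
    [-53.2, 29.8, 0],
    [-56, 24.1, 0]
  ],
  "dr": [
    [0, 0, -6],
    [0, 0, -6],
    [0, 0, -6],
    [0, 0, -6],
    [0, 0, -6]
  ],
  "grip": [0, 0, 0, 0, 0]
}}

```text
clock: 1.18
position: [294.6, -340.9, 231.7]
ee_rot: [-0.371, 0.929, -0.001, 0.0]
contact_force: [1.6, 0.6, 0.5]
gripper_width: 0.3
```

{"op": "send_rows", "data": {
  "translation": [
    [-58.2, 18.1, 0],
    [-59.8, 11.9, 0],
    [-60.7, 5.6, 0],
    [-61, -0.8, 0],
    [-60.5, -7.1, 0]
  ],
  "dr": [
    [0, 0, -6],
    [0, 0, -6],
    [0, 0, -6],
    [0, 0, -6],
    [0, 0, -6]
  ],
  "grip": [0, 0, 0, 0, 0]
}}

```text
clock: 1.8
position: [444.2, -74.9, 231.9]
ee_rot: [-0.599, 0.801, -0.0, 0.001]
contact_force: [0.3, -0.2, -0.2]
gripper_width: -0.2
```

{"op": "send_rows", "data": {
  "translation": [
    [-59.5, -13.4, 0],
    [0, 0, 0],
    [0, 0, 0],
    [0, 0, 0],
    [0, 0, 0]
  ],
  "dr": [
    [0, 0, -6],
    [0, 0, -6],
    [0, 0, 0],
    [0, 0, 0],
    [0, 0, 0]
  ],
  "grip": [0, 0, 0, 0, 0]
}}

```text
clock: 2.42
position: [473.1, -24.4, 231.5]
ee_rot: [-0.677, 0.736, -0.0, 0.0]
contact_force: [0.7, 0.4, 0.3]
gripper_width: -0.3
```

Run:
```python
from h import *
import cv2
s=arm.read_state();ci=arm.camera_info("wrist");im=arm.get_image("wrist")[:,:,::-1].copy()
print(s['clock'],s['position'],s['ee_rot'],s['gripper_width'],s['contact_force'])
cv2.imwrite("pics/c0.png",cv2.resize(im,None,fx=1.5,fy=1.5))
q=[483.3,-24.8,-.0868]
for p in((-10,-72,40),(-50,-100,30),(-50,100,30),(50,-100,30),(50,100,30)):
    u=proj(ci,box2w(q,p));print(p,u*1.5)
np.save("ci0.npy",ci['cam_to_world'])
```

```text
2.425 [473.0776772  -24.44511908 231.51463166] [-6.77027106e-01  7.35958053e-01 -9.98815314e-05  1.76146431e-04] -0.30428771745919386 [0.7449953  0.37290107 0.32519921]
(-10, -72, 40) [376.67514778 158.78293699]
(-50, -100, 30) [429.18044208 120.26107763]
(-50, 100, 30) [419.8829272  354.82099941]
(50, -100, 30) [298.19256965 119.81693435]
(50, 100, 30) [310.57462102 354.50420042]
```

View pics/c0.png

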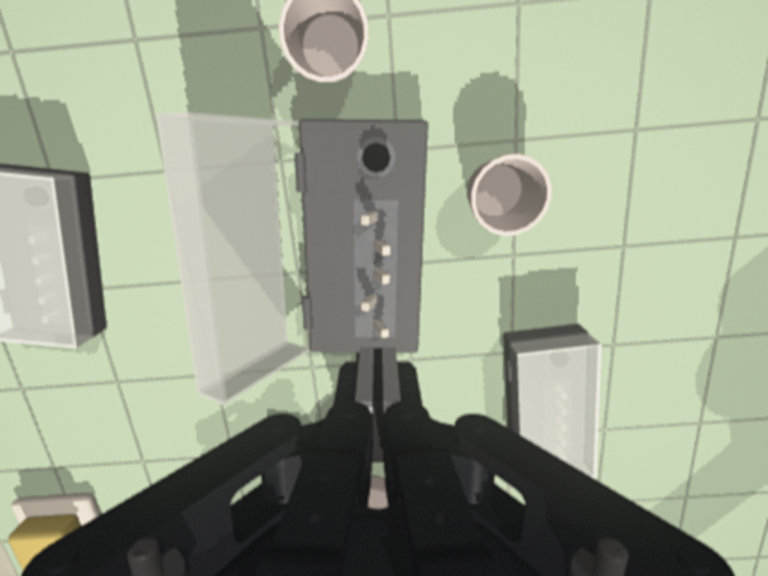

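{"op": "send_rows", "data": {
  "translation": [
    [-35, 14, 55],
    [-35, 14, 56],
    [0, 0, 50],
    [0, 0, 28],
    [0, 0, 0]
  ],
  "dr": [
    [0, 0, 0],
    [0, 0, 0],
    [0, 0, 0],
    [0, 0, 0],
    [0, 0, 0]
  ],
  "grip": [0, 0, 0, 0, 0]
}}

```text
clock: 3.1
position: [451.3, 42.4, 48.4]
ee_rot: [-0.677, 0.736, 0.001, -0.002]
contact_force: [0.4, -0.3, 0.1]
gripper_width: 0.2
```

{"op": "send_rows", "data": {
  "translation": [
    [0, 0, 0],
    [0, -8, 0],
    [0, -7, 0],
    [0, -7, 0],
    [0, 0, 0]
  ],
  "dr": [
    [0, 0, 0],
    [0, 0, 0],
    [0, 0, 0],
    [0, 0, 0],
    [0, 0, 0]
  ],
  "grip": [0, 0, 0, 0, 0]
}}

```text
clock: 3.72
position: [477.3, 41.8, 51.9]
ee_rot: [-0.678, 0.735, -0.001, 0.002]
contact_force: [-1.2, -1.3, 8.2]
gripper_width: -0.0
```

Run:
```python
from h import *
import cv2
s=arm.read_state()
print(s['clock'],s['position'],s['contact_force'])
q=[483.3,-24.8,-.0868]
d=s['position'][:2]-q[:2];c,sn=np.cos(q[2]),np.sin(q[2]);print("box",c*d[0]+sn*d[1],-sn*d[0]+c*d[1])
a=arm.get_image("side")[105:230,235:375,::-1]; b=arm.get_image("wrist")[:,:,::-1]
o=np.zeros((600,800,3),np.uint8)
o[:357,:400]=cv2.resize(a,(400,357),interpolation=cv2.INTER_CUBIC)
o[:300,400:]=cv2.resize(b,(400,300)); o[300:,400:]=cv2.resize(b[20:260,150:400],(400,300))
cv2.imwrite("pics/d0.png",o)
```

```text
3.725 [477.34349651  41.77039734  51.86782368] [-1.16375464 -1.28124382  8.24019666]
box -11.705136073359055 65.80340055739403
```

View pics/d0.png

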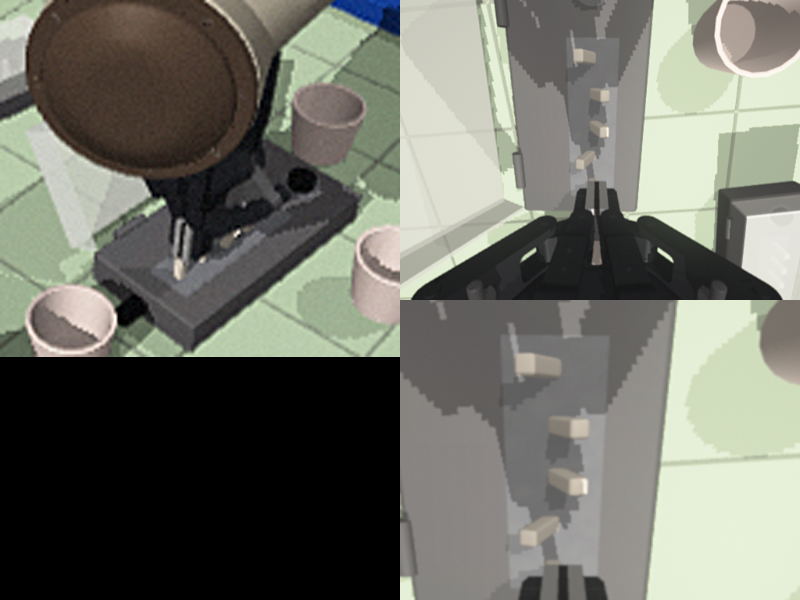

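{"op": "send_rows", "data": {
  "translation": [
    [0, 0, -10],
    [-4, 24, 0],
    [0, 0, 0],
    [0, 0, 17],
    [0, 0, 0]
  ],
  "dr": [
    [0, 0, 0],
    [0, 0, 0],
    [0, 0, 0],
    [0, 0, 0],
    [0, 0, 0]
  ],
  "grip": [0, 0, 0, 0, 0]
}}

```text
clock: 4.45
position: [451.0, 47.3, 42.5]
ee_rot: [-0.678, 0.735, 0.0, -0.001]
contact_force: [-0.3, 0.3, 0.0]
gripper_width: -0.3
```

```bash
cat >> h.py <<'E'
import cv2
q=[483.3,-24.8,-.0868]
def look(name,side=True):
    s=arm.read_state()
    d=s['position'][:2]-q[:2];c,sn=np.cos(q[2]),np.sin(q[2])
    print(s['clock'],"box",(c*d[0]+sn*d[1]).round(1),(-sn*d[0]+c*d[1]).round(1),s['position'].round(1),s['contact_force'].round(1))
    b=arm.get_image("wrist")[:,:,::-1]
    if side: a=arm.get_image("side")[105:230,235:375,::-1]
    else: a=arm.get_image("scene")[185:290,120:280,::-1]
    o=np.zeros((400,800,3),np.uint8)
    o[:357,:400]=cv2.resize(a,(400,357),interpolation=cv2.INTER_CUBIC)
    o[:400,400:]=cv2.resize(b[:320,100:420],(400,400))
    cv2.imwrite(f"pics/{name}.png",o)
E
python3 -c "
from h import *
look('d1')"
```

```text
4.45 box -38.4 69.0 [451.   47.3  42.5] [-0.3  0.3  0. ]
```

View pics/d1.png

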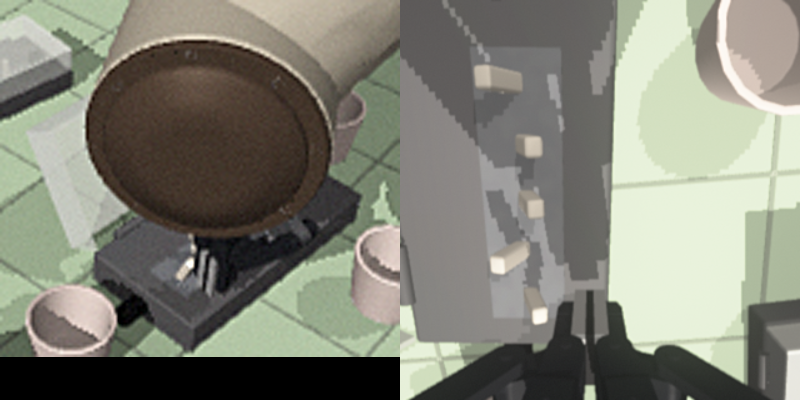

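{"op": "send_rows", "data": {
  "translation": [
    [0, -8, 0],
    [0, -8, 0],
    [0, -7, 0],
    [0, 0, 0],
    [0, 0, 0]
  ],
  "dr": [
    [0, 0, 0],
    [0, 0, 0],
    [0, 0, 0],
    [0, 0, 0],
    [0, 0, 0]
  ],
  "grip": [0, 0, 0, 0, 0]
}}

```text
clock: 5.18
position: [476.8, 45.9, 44.7]
ee_rot: [-0.678, 0.735, -0.001, 0.002]
contact_force: [1.5, -3.3, 6.8]
gripper_width: -0.0
```

{"op": "send_rows", "data": {
  "translation": [
    [0, 12, 0],
    [0, 11, 0],
    [24, 0, 0],
    [23, 0, 0],
    [0, 0, 0]
  ],
  "dr": [
    [0, 0, 0],
    [0, 0, 0],
    [0, 0, 0],
    [0, 0, 0],
    [0, 0, 0]
  ],
  "grip": [0, 0, 0, 0, 0]
}}

```text
clock: 5.8
position: [446.5, -0.2, 42.7]
ee_rot: [-0.677, 0.736, 0.0, -0.0]
contact_force: [0.3, -0.2, -1.3]
gripper_width: -0.0
```

```bash
python3 -c "
from h import *
look('d2',False)"
```

```text
5.8 box -38.8 21.3 [ 4.465e+02 -2.000e-01  4.270e+01] [ 0.3 -0.2 -1.3]
```

View pics/d2.png

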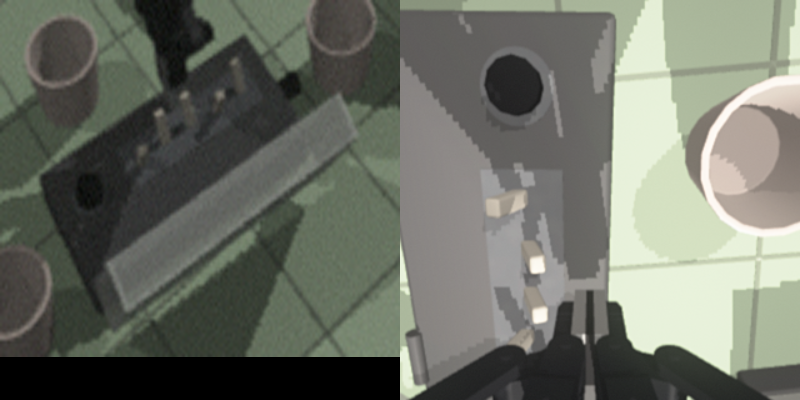

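{"op": "send_rows", "data": {
  "translation": [
    [0, -6, 0],
    [0, -4, 0],
    [0, -4, 0],
    [0, 0, 0],
    [0, 0, 0]
  ],
  "dr": [
    [0, 0, 0],
    [0, 0, 0],
    [0, 0, 0],
    [0, 0, 0],
    [0, 0, 0]
  ],
  "grip": [0, 0, 0, 0, 0]
}}

```text
clock: 6.52
position: [463.4, 0.1, 44.7]
ee_rot: [-0.678, 0.735, -0.001, 0.002]
contact_force: [-1.4, -1.8, 12.4]
gripper_width: -0.1
```

Run:
```python
from h import *
s=arm.read_state();print(s['contact_force'],s['wrist_torque'],s['position'])
a=arm.get_image("side")[105:230,235:375,::-1]
c=arm.get_image("scene")[185:290,120:280,::-1]
b=arm.get_image("wrist")[:,:,::-1]
o=np.zeros((600,800,3),np.uint8)
o[:300,:400]=cv2.resize(a[30:105,:100],(400,300),interpolation=cv2.INTER_CUBIC)
o[300:,:400]=cv2.resize(c[0:75,30:130],(400,300),interpolation=cv2.INTER_CUBIC)
o[:,400:]=cv2.resize(b[120:320,190:325],(400,600))
cv2.imwrite("pics/d3.png",o)
```

```text
[-1.38404448 -1.84705878 12.44840405] [-0.48839872  0.28812037  0.01934257] [4.63373946e+02 6.15318134e-02 4.46774122e+01]
```

View pics/d3.png

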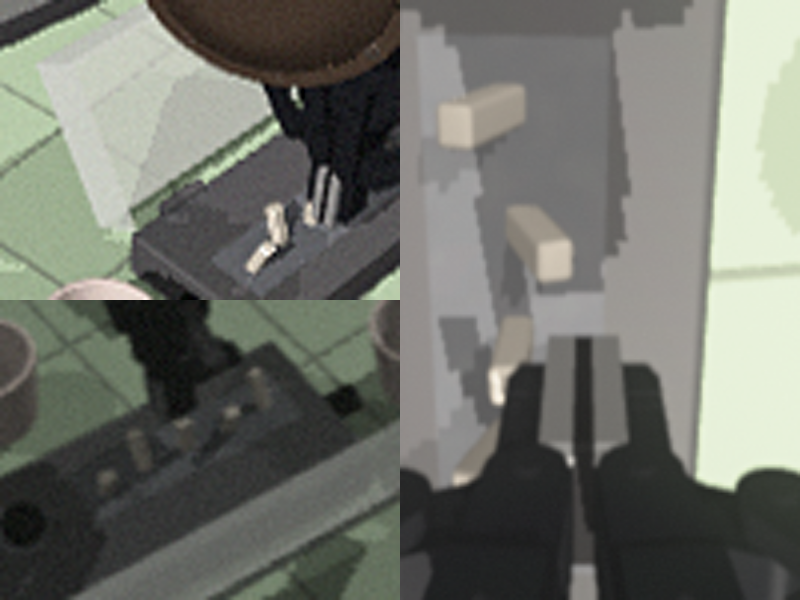

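{"op": "send_rows", "data": {
  "translation": [
    [0, 10, 0],
    [0, 9, 0],
    [0, 0, 7.5],
    [0, 0, 0],
    [0, 0, 0]
  ],
  "dr": [
    [0, 0, 0],
    [0, 0, 0],
    [0, 0, 0],
    [0, 0, 0],
    [0, 0, 0]
  ],
  "grip": [0, 0, 0, 0, 0]
}}

```text
clock: 7.3
position: [442.4, 1.1, 35.2]
ee_rot: [-0.678, 0.735, 0.0, -0.0]
contact_force: [0.4, 0.3, 0.2]
gripper_width: 0.0
```

{"op": "send_rows", "data": {
  "translation": [
    [0, -7, 0],
    [0, -7, 0],
    [0, -6, 0],
    [0, 0, 0],
    [0, 0, 0]
  ],
  "dr": [
    [0, 0, 0],
    [0, 0, 0],
    [0, 0, 0],
    [0, 0, 0],
    [0, 0, 0]
  ],
  "grip": [0, 0, 0, 0, 0]
}}

```text
clock: 7.92
position: [461.9, -0.7, 35.3]
ee_rot: [-0.678, 0.735, 0.0, -0.0]
contact_force: [1.3, 0.0, -0.7]
gripper_width: 0.2
```

```bash
python3 -c "
from h import *
look('d4',True)"
```

```text
7.925 box -23.4 22.2 [461.9  -0.7  35.3] [ 1.3  0.  -0.7]
```

View pics/d4.png

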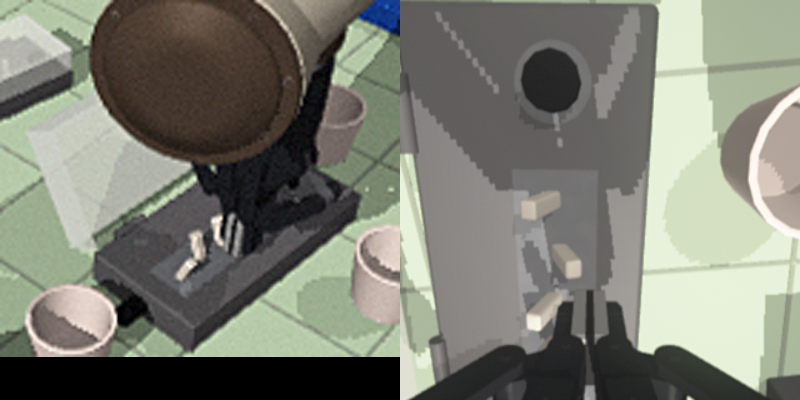

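{"op": "send_rows", "data": {
  "translation": [
    [0, 20, 0],
    [0, 0, 0],
    [24, 0, 0],
    [0, 0, 0],
    [0, -7, 0]
  ],
  "dr": [
    [0, 0, 0],
    [0, 0, 0],
    [0, 0, 0],
    [0, 0, 0],
    [0, 0, 0]
  ],
  "grip": [0, 0, 0, 0, 0]
}}

```text
clock: 8.65
position: [447.7, -23.3, 35.5]
ee_rot: [-0.678, 0.735, -0.0, 0.0]
contact_force: [-0.2, -0.2, -0.4]
gripper_width: 0.1
```

{"op": "send_rows", "data": {
  "translation": [
    [0, -7, 0],
    [0, -6, 0],
    [0, 0, 0],
    [0, 20, 0],
    [0, 0, 0]
  ],
  "dr": [
    [0, 0, 0],
    [0, 0, 0],
    [0, 0, 0],
    [0, 0, 0],
    [0, 0, 0]
  ],
  "grip": [0, 0, 0, 0, 0]
}}

```text
clock: 9.28
position: [438.8, -23.0, 35.3]
ee_rot: [-0.678, 0.735, 0.0, -0.001]
contact_force: [0.4, -0.5, -0.4]
gripper_width: -0.1
```

{"op": "send_rows", "data": {
  "translation": [
    [-36, 0, 0],
    [-36, 0, 0],
    [0, 0, 0],
    [0, 0, 0],
    [0, -7, 0]
  ],
  "dr": [
    [0, 0, 0],
    [0, 0, 0],
    [0, 0, 0],
    [0, 0, 0],
    [0, 0, 0]
  ],
  "grip": [0, 0, 0, 0, 0]
}}

```text
clock: 9.9
position: [452.8, 47.6, 35.4]
ee_rot: [-0.678, 0.736, 0.0, -0.0]
contact_force: [0.0, 0.3, 0.4]
gripper_width: 0.0
```

{"op": "send_rows", "data": {
  "translation": [
    [0, -7, 0],
    [0, -6, 0],
    [0, 0, 0],
    [0, 20, 0],
    [0, 0, 0]
  ],
  "dr": [
    [0, 0, 0],
    [0, 0, 0],
    [0, 0, 0],
    [0, 0, 0],
    [0, 0, 0]
  ],
  "grip": [0, 0, 0, 0, 0]
}}

```text
clock: 10.52
position: [444.7, 48.4, 35.3]
ee_rot: [-0.678, 0.735, 0.0, -0.001]
contact_force: [1.2, 0.1, 0.0]
gripper_width: -0.0
```

```bash
python3 -c "
from h import *
look('d5',False)"
```

```text
10.525 box -44.8 69.6 [444.7  48.4  35.3] [1.2 0.1 0. ]
```

View pics/d5.png

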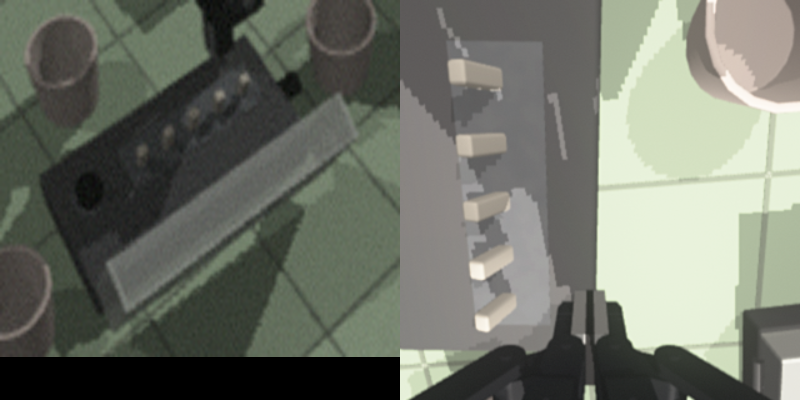

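{"op": "send_rows", "data": {
  "translation": [
    [0, 0, -40],
    [12, -35, 0],
    [11.5, -34, 0],
    [0, 0, 0],
    [0, 0, 40]
  ],
  "dr": [
    [0, 0, 0],
    [0, 0, 0],
    [0, 0, 0],
    [0, 0, 0],
    [0, 0, 0]
  ],
  "grip": [0, 0, 0, 0, 0]
}}

```text
clock: 11.25
position: [515.8, 20.5, 37.2]
ee_rot: [-0.678, 0.735, -0.002, 0.003]
contact_force: [-0.6, -0.1, -0.4]
gripper_width: 0.0
```

{"op": "send_rows", "data": {
  "translation": [
    [0, 0, 0],
    [0, 0, 0],
    [0, 7, 0],
    [0, 7, 0],
    [0, 6, 0]
  ],
  "dr": [
    [0, 0, 0],
    [0, 0, 0],
    [0, 0, 0],
    [0, 0, 0],
    [0, 0, 0]
  ],
  "grip": [0, 0, 0, 0, 0]
}}

```text
clock: 11.88
position: [492.5, 21.6, 36.0]
ee_rot: [-0.678, 0.735, -0.0, 0.0]
contact_force: [-0.6, -0.6, -0.9]
gripper_width: -0.1
```

{"op": "send_rows", "data": {
  "translation": [
    [0, 0, 0],
    [0, -20, 0],
    [0, 0, 0],
    [36, 0, 0],
    [36, 0, 0]
  ],
  "dr": [
    [0, 0, 0],
    [0, 0, 0],
    [0, 0, 0],
    [0, 0, 0],
    [0, 0, 0]
  ],
  "grip": [0, 0, 0, 0, 0]
}}

```text
clock: 12.5
position: [506.3, -52.4, 35.2]
ee_rot: [-0.678, 0.735, 0.0, -0.0]
contact_force: [0.4, 0.3, -1.3]
gripper_width: -0.0
```

```bash
python3 -c "
from h import *
look('d6',False)"
```

```text
12.5 box 25.3 -25.5 [506.3 -52.4  35.2] [ 0.4  0.3 -1.3]
```

View pics/d6.png

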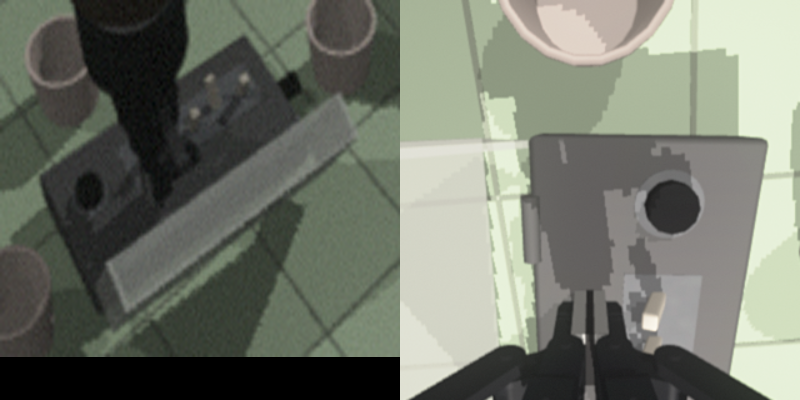

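{"op": "send_rows", "data": {
  "translation": [
    [0, 7, 0],
    [0, 7, 0],
    [0, 6, 0],
    [0, 0, 0],
    [0, -20, 0]
  ],
  "dr": [
    [0, 0, 0],
    [0, 0, 0],
    [0, 0, 0],
    [0, 0, 0],
    [0, 0, 0]
  ],
  "grip": [0, 0, 0, 0, 0]
}}

```text
clock: 13.22
position: [506.1, -51.6, 35.5]
ee_rot: [-0.678, 0.735, 0.0, -0.0]
contact_force: [-0.5, 0.8, 0.3]
gripper_width: 0.0
```

{"op": "send_rows", "data": {
  "translation": [
    [0, 0, 0],
    [0, 0, -40],
    [46.5, 35, 0],
    [0, 0, 0],
    [0, 0, 0]
  ],
  "dr": [
    [0, 0, 0],
    [0, 0, 0],
    [0, 0, 0],
    [0, 0, 0],
    [0, 0, 0]
  ],
  "grip": [0, 0, 0, 0, 0]
}}

```text
clock: 13.85
position: [468.3, -95.4, 75.6]
ee_rot: [-0.678, 0.735, -0.0, 0.0]
contact_force: [0.3, 0.2, -0.5]
gripper_width: 0.2
```

```bash
python3 -c "
from h import *
look('d7',False)
a=cv2.imread('pics/d7.png')
s=arm.get_image('side')[105:230,235:375,::-1]
cv2.imwrite('pics/d7b.png',cv2.resize(s,None,fx=4,fy=4,interpolation=cv2.INTER_CUBIC))"
```

```text
13.85 box -8.8 -71.7 [468.3 -95.4  75.6] [ 0.3  0.2 -0.5]
```

View pics/d7.png

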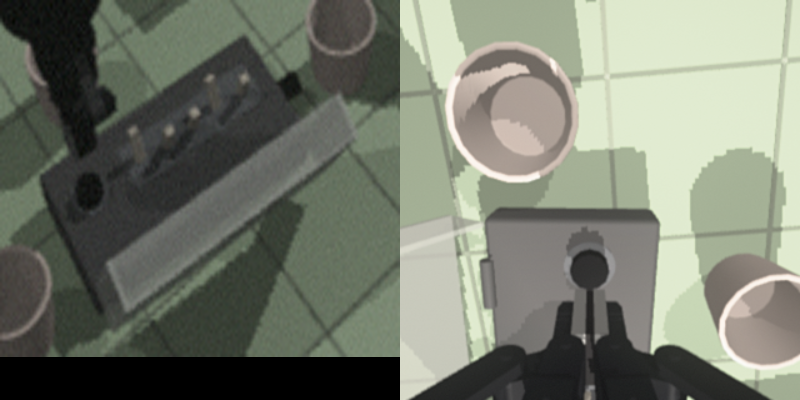

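View pics/d7b.png

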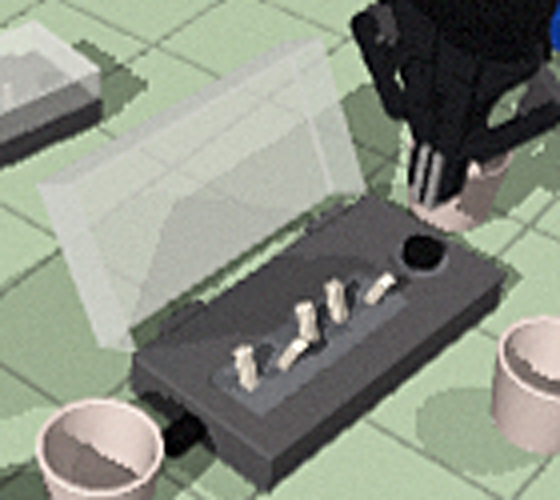

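{"op": "send_rows", "data": {
  "translation": [
    [0, 0, 30],
    [0, 0, 10],
    [0, 0, 4.5],
    [0, 0, 0],
    [0, 0, 0]
  ],
  "dr": [
    [0, 0, 0],
    [0, 0, 0],
    [0, 0, 0],
    [0, 0, 0],
    [0, 0, 0]
  ],
  "grip": [0, 0, 0, 0, 0]
}}

```text
clock: 14.62
position: [468.1, -94.9, 34.5]
ee_rot: [-0.679, 0.734, 0.0, -0.001]
contact_force: [-10.7, 5.6, 31.6]
gripper_width: 0.1
```

```bash
python3 -c "
from h import *
print(arm.read_state()['position'],arm.read_state()['contact_force'])"
```

```text
[468.14510955 -94.91849563  34.54577366] [-10.69565684   5.56060251  31.57865897]
```

{"op": "send_rows", "data": {
  "translation": [
    [0, 0, -40],
    [0, 0, -60],
    [0, 0, -60],
    [0, 0, 0],
    [0, 0, 0]
  ],
  "dr": [
    [0, 0, 0],
    [0, 0, 0],
    [0, 0, 0],
    [0, 0, 0],
    [0, 0, 0]
  ],
  "grip": [0, 0, 0, 0, 0]
}}

```text
clock: 15.25
position: [468.0, -95.1, 190.6]
ee_rot: [-0.678, 0.735, 0.0, -0.0]
contact_force: [0.3, -0.1, -1.0]
gripper_width: -0.3
```

{"op": "send_rows", "data": {
  "translation": [
    [-24, -56, 0],
    [-24, -56, 0],
    [-24, -57, 0],
    [0, 0, 0],
    [0, 0, 0]
  ],
  "dr": [
    [0, 0, 0],
    [0, 0, 0],
    [0, 0, 0],
    [0, 0, 0],
    [0, 0, 0]
  ],
  "grip": [0, 0, 0, 0, 0]
}}

```text
clock: 15.88
position: [641.4, -37.4, 188.1]
ee_rot: [-0.678, 0.735, 0.002, -0.002]
contact_force: [-0.2, -0.1, -0.4]
gripper_width: 0.2
```

```bash
python3 -c "
from h import *
look('e0',True)
arm.get_image('scene');print(arm.place_of('cover_edge','side'),arm.place_of('cover_edge','scene'))"
```

```text
15.875 box 158.6 1.1 [641.4 -37.4 188.1] [-0.2 -0.1 -0.4]
[{'xyz': [608.8, -38.8, 99.1], 'confidence': 0.7}, {'xyz': [289.4, 148.8, 41.7], 'confidence': 0.66}, {'xyz': [733.5, -29.6, 45.1], 'confidence': 0.57}] [{'xyz': [284.0, 148.0, 43.9], 'confidence': 0.84}, {'xyz': [729.7, -34.9, 48.6], 'confidence': 0.68}, {'xyz': [610.0, -34.2, 101.6], 'confidence': 0.62}]
```

View pics/e0.png

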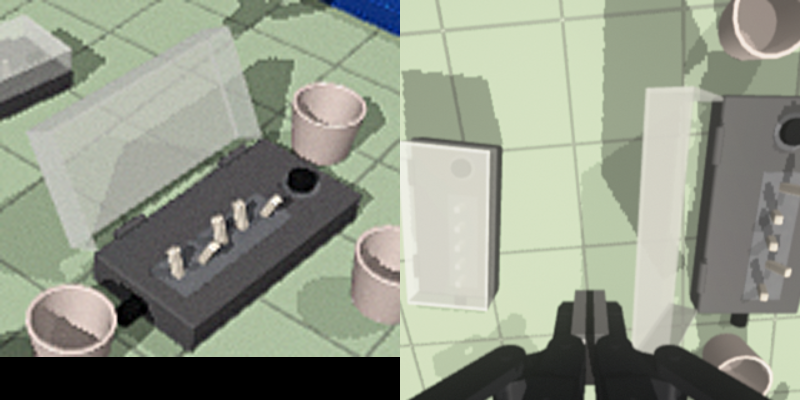

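{"op": "send_rows", "data": {
  "translation": [
    [0, 0, 57],
    [0, 0, 56],
    [0, 0, 0],
    [0, 0, 0],
    [0, 12, 0]
  ],
  "dr": [
    [0, 0, 0],
    [0, 0, 0],
    [0, 0, 0],
    [0, 0, 0],
    [0, 0, 0]
  ],
  "grip": [0, 0, 0, 0, 0]
}}

```text
clock: 16.75
position: [632.8, -36.2, 81.1]
ee_rot: [-0.678, 0.735, -0.002, 0.003]
contact_force: [-0.4, -0.5, -0.3]
gripper_width: -0.5
```

{"op": "send_rows", "data": {
  "translation": [
    [0, 12, -3],
    [0, 12, -3],
    [0, 12, -3],
    [0, 12, -3],
    [0, 0, 0]
  ],
  "dr": [
    [0, 0, 0],
    [0, 0, 0],
    [0, 0, 0],
    [0, 0, 0],
    [0, 0, 0]
  ],
  "grip": [0, 0, 0, 0, 0]
}}

```text
clock: 17.38
position: [581.3, -32.4, 90.5]
ee_rot: [-0.678, 0.735, 0.0, -0.0]
contact_force: [0.4, -0.6, 0.3]
gripper_width: 0.4
```

```bash
python3 -c "
from h import *
look('e1',True)"
```

```text
17.375 box 98.3 0.9 [581.3 -32.4  90.5] [ 0.4 -0.6  0.3]
```

View pics/e1.png

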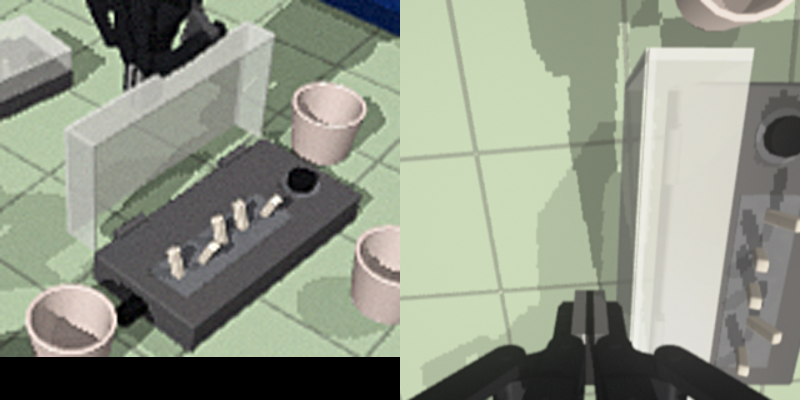

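{"op": "send_rows", "data": {
  "translation": [
    [0, 12, -5],
    [0, 12, -5],
    [0, 12, -4],
    [0, 12, -4],
    [0, 12, 0]
  ],
  "dr": [
    [0, 0, 0],
    [0, 0, 0],
    [0, 0, 0],
    [0, 0, 0],
    [0, 0, 0]
  ],
  "grip": [0, 0, 0, 0, 0]
}}

```text
clock: 18.1
position: [522.5, -27.5, 108.5]
ee_rot: [-0.678, 0.735, -0.0, 0.0]
contact_force: [1.7, 0.5, 0.3]
gripper_width: 0.0
```

{"op": "send_rows", "data": {
  "translation": [
    [0, 12, 0],
    [0, 12, 0],
    [0, 10, 4],
    [0, 10, 4],
    [0, 10, 5]
  ],
  "dr": [
    [0, 0, 0],
    [0, 0, 0],
    [0, 0, 0],
    [0, 0, 0],
    [0, 0, 0]
  ],
  "grip": [0, 0, 0, 0, 0]
}}

```text
clock: 18.73
position: [468.4, -23.2, 94.5]
ee_rot: [-0.678, 0.735, 0.0, -0.0]
contact_force: [0.8, -0.5, 0.9]
gripper_width: -0.2
```

```bash
python3 -c "
from h import *
look('e2',True)"
```

```text
18.725 box -14.9 0.3 [468.4 -23.2  94.5] [ 0.8 -0.5  0.9]
```

View pics/e2.png

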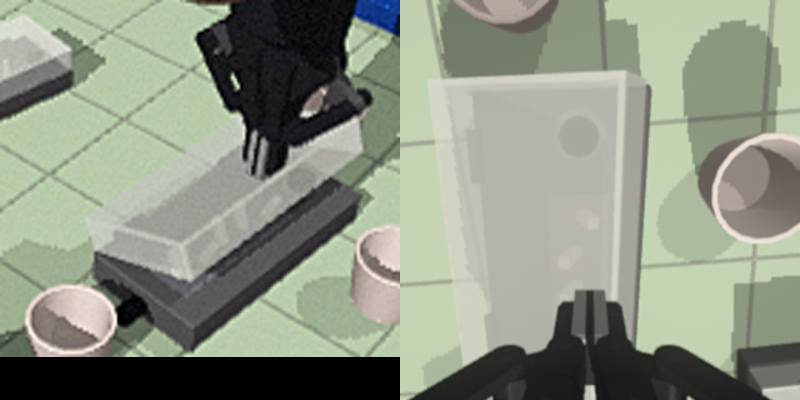

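Good: the cover follows. Press it down.

{"op": "send_rows", "data": {
  "translation": [
    [0, 8, 7],
    [0, 8, 8],
    [0, 5, 10],
    [0, 0, 7],
    [0, 0, 5]
  ],
  "dr": [
    [0, 0, 0],
    [0, 0, 0],
    [0, 0, 0],
    [0, 0, 0],
    [0, 0, 0]
  ],
  "grip": [0, 0, 0, 0, 0]
}}

```text
clock: 19.45
position: [447.6, -21.8, 59.4]
ee_rot: [-0.678, 0.735, 0.0, -0.002]
contact_force: [-17.5, 6.7, 51.7]
gripper_width: 0.2
```

{"op": "send_rows", "data": {
  "translation": [
    [0, 0, 0],
    [0, 0, 0],
    [0, 0, 0],
    [0, 0, 0],
    [0, 0, 0]
  ],
  "dr": [
    [0, 0, 0],
    [0, 0, 0],
    [0, 0, 0],
    [0, 0, 0],
    [0, 0, 0]
  ],
  "grip": [0, 0, 0, 0, 0]
}}

```text
clock: 20.08
position: [447.5, -21.7, 59.8]
ee_rot: [-0.678, 0.735, 0.0, -0.001]
contact_force: [-8.9, 2.9, 22.8]
gripper_width: 0.0
```

{"op": "send_rows", "data": {
  "translation": [
    [0, 0, -20],
    [0, 0, -60],
    [0, 40, -40],
    [0, 0, 0],
    [0, 0, 0]
  ],
  "dr": [
    [0, 0, 0],
    [0, 0, 0],
    [0, 0, 0],
    [0, 0, 0],
    [0, 0, 0]
  ],
  "grip": [0, 0, 0, 0, 0]
}}

```text
clock: 20.7
position: [408.5, -18.2, 177.5]
ee_rot: [-0.678, 0.735, 0.0, -0.0]
contact_force: [-0.5, 0.3, -0.6]
gripper_width: -0.2
```

```bash
python3 -c "
from h import *
look('f0',True)
print(arm.place_of('cover_edge','side'),box2w(q,(-49,0,60)))
print(arm.place_of('cup','side'),arm.place_of('teapot','side'))
"
```

```text
20.7 box -75.1 0.0 [408.5 -18.2 177.5] [-0.5  0.3 -0.6]
[{'xyz': [440.2, -19.4, 57.9], 'confidence': 0.9}, {'xyz': [286.8, 148.2, 39.2], 'confidence': 0.82}, {'xyz': [733.4, -29.1, 44.5], 'confidence': 0.56}] [434.48447301 -20.55213876  60.        ]
[{'xyz': [497.6, -181.8, -0.7], 'confidence': 0.88}, {'xyz': [505.5, 138.6, -0.2], 'confidence': 0.7}, {'xyz': [371.9, -60.7, 1.2], 'confidence': 0.56}] [{'xyz': [508.5, 267.4, -0.4], 'confidence': 0.62}]
```

View pics/f0.png

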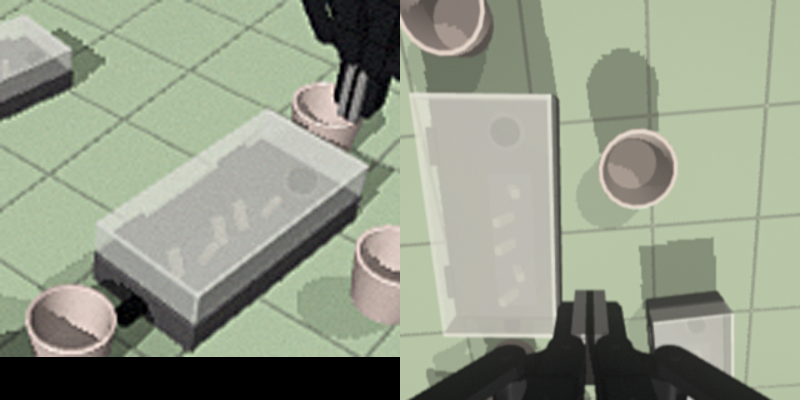

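The cover sits flush on the box. Through it the switches show on, off, on, on, off. The cups stand where they were, and the arm is clear of everything.

```bash
python3 -c "
from bench import arm
print(arm.job_done())"
```

```text
the job is handed in; nothing more can be done
None
```

The receiver is set to on, off, on, on, off, the code was entered with the button, and the cover is shut. I handed the job in at about 21 s of the 61 s allowed; no verdict was reported.

- **Switches:** all five started the wrong way round. I flipped each one with the closed fingers. The first tries on switches 1 and 3 went in too high, and the finger pressed on the lever tops with 7 to 12 N. Going lower fixed it, and the pictures before and after the press show the right setting.
- **Button:** the fingertip went down to z = 34.5 mm with about 32 N, against 35 mm for fully down. That force and height are my only evidence that it was pressed fully, and pictures taken after I lifted off show it up.
- **Cover:** I swung it over from behind and pressed it down until the fingertip stopped at z = 59.8 mm, where a shut cover is at 60. The force peaked at about 52 N on the fingertips. The last picture shows it flush, and the network put its free edge about 6 mm from the expected shut position, near its usual error.
- **Cups and teapot:** the final network readings match the starting ones to within about 3 mm when compared in the same camera.

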